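# Unlock the tamp tester and give it a test press

## Task

Take the tamp tester out of its transport lock by slowly sliding the black grip on its deck from its locked end along its slot until it comes up hard against its internal end stop, pressing the stop firmly but without ramming it, and leave it there. Then take the tamper that stands on the ribbed mat, press its flat foot squarely and centrally down on the tester's round sprung plate until the plate bottoms out level, keep it down for a moment, and stand the tamper upright back on that mat. Leave the other things where they stand.

Things in the scene. Friction and masses are not known exactly. Their poses are not given: they have to be found in the camera images.
- tamp_tester: Low brushed-metal box fixed to the worktop, 140 (x) x 170 (y) x 40 mm high; origin at the centre of its underside, own z up. Its deck (z = 40) carries a straight dark slot with the black lock grip, along y at x = -45, and the round press plate centred at x = +22, y = 0. A 4.5 mm high dark collar of radius 38.5 mm surrounds the plate's stem.
- lock_slide: Black ribbed transport-lock grip, 30 (x) x 16 (y) mm, 33 mm tall above the deck; its lowest 6 mm is 22 mm long in y. Origin at deck height under its centre, axes parallel to the tester's. Slides only along the tester's y, unlocking towards +y. Starts at y = -45 to -33 mm in the tester's frame. Friction 4.5 N; stays where it is left. Until it is over half way a tongue blocks the press plate.
- lock_grip (a point): Centre of the lock grip's top, 73 mm above the worktop. Its solid end stop is hidden in the housing and set differently on each unit: fully home the grip is somewhere between y = +11 and +36 mm in the tester's frame. Over the last 6 mm a catch spring adds up to 2 N, then it is solid. A push of 8 to 15 N seats it; over 35 N on the stop is ramming.
- end_catch (a joint): The sprung catch pin at the hidden end stop, in m: 0 = untouched, 0.006 = pressed fully in, the lock grip hard against its stop. It must stay over 0.004.
- press_plate: Round steel plate, 70 mm across and 8 mm thick, on a gimbal over a spring; origin at its centre 7 mm under its top face; z along its normal, up when level. Top face 59 mm above the worktop at rest. It travels 10 mm straight down: starts to move at about 6.5 N, is fully down at about 16 N, then solid; pressed off-centre it tips (springy, up to 0.2 rad). It rises by itself when freed.
- plate_post (a joint): How far the press plate is down, in m: 0 at rest, 0.010 bottomed out.
- tamper: Tamper, 97 mm tall, about 0.48 kg: flat round steel foot 58 mm across (lowest 22 mm) and a turned wooden handle at most 38 mm across, widest at about 75 mm height, to be grasped 55 to 80 mm above the foot's face; origin at the centre of the foot's face, z up along the handle. Starts standing on the mat.
- tamp_mat: Grey ribbed mat fixed to the worktop, 110 (x) x 200 (y) mm, top 6 mm above the worktop, with a 10 mm high lip 6 mm wide along its -x edge; origin at the centre of its underside.
- leveller: Bystander on the same mat: a squat coffee leveller with a black collar, 63 mm across, 36 mm tall, about 100 mm from the tamper; origin at the centre of its underside.
- dosing_cup: Bystander: open steel cup 58 mm across, 50 mm tall, between mat and tester; origin at the centre of its underside.
- pitcher: Bystander: small steel milk pitcher, 68 x 90 x 98 mm, at the back left; origin at the centre of its underside.
- espresso_cup: Bystander: striped cup, 60 x 84 x 49 mm, at the far left; origin under its centre.
- sanitiser: Bystander: small plain bottle, 39 mm across, 92 mm tall, at the back right; origin under its centre.
Things that resemble listed ones, but are neither listed nor needed, are in the scene too. What is shaped like the tamper but yellow is not meant.

How it is judged:
By the outcome, as a careful person would: the job done as asked, in the order asked, and still so for the second after the job is handed in, with the robot touching nothing.
It also fails if it takes over 64 s, if anything falls off the work surface, if the arm or the gripper's body presses on something with over 40 N, if the wrist force passes 120 N, or if a joint passes its speed limit or range.

## Robot

A 6-joint arm with a two-finger parallel gripper is mounted at the origin on a cart in front of the work surface, level with it; the furniture and walls round the work are solid. World frame = base frame: x ahead of the robot, y to its left, z up, the work surface at z = 0. Lengths are in mm, angles in rad, forces in N, time in s.
With the tool pointing down it reaches from about 350 to 975 mm from the base axis. Payload 7.1 kg.
Tool frame: the origin (TCP) lies at the very end of the fingers, on their centre line; the grasp point (between the pads) lies 19 mm behind it; z points along the fingers, y is the direction in which the jaws open and shut (so a half turn about z gives the same grasp; the last joint's range is limited). The gripper opens to 88 mm and grips with 3 to 60 N. Pads are 20 mm wide; open, the fingers measure 115 mm over their backs; the gripper's body (75 mm by 178 mm) begins 61 mm behind the grasp point.
Start: joints at [1.188, 0.423, 1.63, -0, 1.089, -0.019], TCP at [222.36, 584.09, 222.675] pointing down, gripper open.
Joint ranges: [-3, 3], [-0.9, 2.11], [0.09, 2.58], [-1.31, 4.45], [0.11, 2.69], [-2.54, 2.54]. Speed limits (rad/s): [2.39, 2.39, 3.01, 3.14, 3.14, 3.14].

## Interface

Orientations are given as a rotation vector (axis times angle).
In Python, from workcell import readout, imaging, close_job gives the robot as it stands.
- The arm moves only by the tool carry_out, never from a script. Its argument "rows" is a list of rows, each a list of 3 entries, a list of its own where there are three numbers: the shift along the tool's x, y, z in m, then the turn, a rotation vector about the tool's x, y, z in rad, then the closure, from 0 (fully open) to 1 (shut). In form: [[[dx, dy, dz], [wx, wy, wz], hand], ...]. A call has 1 to 12 rows; each row shifts and turns the commanded pose from where the row before left it, along the tool's axes as they then stand; what a row does not reach is not made up. A row lasts 1/12 s, in which the tool goes at most 41.7 mm and 7.16 degrees, less where a joint would pass 70% of its speed; a pose out of reach is approached as far as the arm can. A call with a gripper value outside its range is refused whole. The fingers move at their own pace and stop on an object; the grip force is fixed at half the most. Time passes only in rows, so rows that do not move let the fingers close. It gives the time, the measured TCP pose, the force and the opening at its end, in the units of the state.
- readout.get_obs(): the state, without advancing time (a new reading comes with each control period).
- imaging.get_image(name): name is "scene" or "top" or "wrist"; returns the picture (480x640x3 uint8, red, green, blue); there is no depth.
- imaging.camera_params(name): a dict with "fx", "fy", "cx", "cy" (pixels), "k1" (the pictures are not rectified: a ray, as slopes to the right and down, at radius r is drawn at 1 + k1 r^2 times it, then the intrinsics apply), "rvec" (rotation vector, rad) and "tvec" (3), from world to camera coordinates, as OpenCV has them; the wrist camera has in their place "T_tool_cam" (4x4, takes a point from camera to tool coordinates, whose origin is the TCP and whose axes are the flange's). Camera axes: x right, y down, z forward; pixel columns grow to the right and rows downward; lengths in mm; the calibration is good to about 2 mm. A picture is of the moment at which its call begins: read the wrist's pose just before it. camera_params takes no time and is no camera call.
- close_job(): hands the job in, once; it reports no verdict.
The state is a dict: "t": time; "qpos": joint angles; "qvel": joint speeds; "joint_torque": joint torques, N m; "ee_pos": TCP position; "orientation": TCP orientation; "ft_force": force on the tool from outside, world axes, zero at the start; "moment": the same for the moment, N m; "width": finger opening in mm.
Only numpy, scipy, OpenCV 4.12 (cv2) and the standard library are available. Lean on these libraries where they do the work, as an engineer would, in place of code of your own. Each camera call takes 0.05 s, during which the arm holds its last target.

## Working session

There is one attempt and no reset: what is moved stays moved. The work goes in short steps, Python scripts to look and compute and a tool call to move; the robot and the scene stay as the last step left them, time stands still between calls to the robot, and variables do not carry over. Pictures are saved under pics/ and viewed, and the job is handed in when it is done.

Besides the shell and the picture viewer there is one more tool, called after ">>>" as name(argument=value, ...), one argument or row to a line, values as JSON. carry_out: Moves the arm, as the interface text tells. Its arguments: {"type":"object","properties":{"rows":{"type":"array","items":{"type":"array"}}},"required":["rows"]}

```bash
ls; mkdir -p pics; python3 - <<'E'
from workcell import readout, imaging
import cv2
print(readout.get_obs())
for n in ["scene","top","wrist"]:
    cv2.imwrite(f"pics/{n}0.png",imaging.get_image(n)[:,:,::-1]); print(n,imaging.camera_params(n))
E
```

```text
pics
{'t': 0.0, 'qpos': array([ 1.18802993e+00,  4.23847538e-01,  1.63069150e+00,  2.60099477e-05,
        1.08859992e+00, -1.90199782e-02]), 'qvel': array([-1.00237230e-03, -2.07593023e-03, -1.38335129e-03,  4.78753212e-05,
        4.41542405e-04,  1.95415705e-03]), 'joint_torque': array([ 9.28307441e-05, -5.44616747e+01, -2.73678178e+01,  6.45308825e-02,
        2.25404813e-02, -1.10805875e-04]), 'ee_pos': array([222.13267074, 583.59334837, 221.89692865]), 'orientation': array([-5.68185383e-01, -3.08944715e+00,  2.37261673e-03]), 'ft_force': array([ 0.15883174, -0.01464276,  0.35904707]), 'moment': array([0.00410288, 0.00706889, 0.02135663]), 'width': 87.7970087257786}
scene {'fx': 534.9248576133895, 'fy': 534.9248576133895, 'cx': 317.4848695616738, 'cy': 240.09379594677986, 'k1': -0.0283029489469099, 'rvec': array([ 2.03627617, -0.60632372,  0.34304822]), 'tvec': array([-450.57813937,  275.96739369, 1041.83400426])}
top {'fx': 499.29525130569573, 'fy': 499.29525130569573, 'cx': 324.60635492270376, 'cy': 241.75057676728778, 'k1': -0.03461857983521575, 'rvec': array([ 2.13986269, -2.15409056,  0.15435397]), 'tvec': array([  94.97717999,  576.73195661, 1221.76690299])}
wrist {'fx': 400.95910539021867, 'fy': 400.95910539021867, 'cx': 318.66600642588736, 'cy': 250.5257305503048, 'k1': -0.07929889791831927, 'T_tool_cam': array([[-1.65753818e-04, -9.53366295e-01, -3.01815639e-01,
         8.36663707e+01],
       [ 9.99999798e-01, -3.43315850e-04,  5.35267078e-04,
         3.87770113e-01],
       [-6.13923684e-04, -3.01815489e-01,  9.53366159e-01,
        -1.61446105e+02],
       [ 0.00000000e+00,  0.00000000e+00,  0.00000000e+00,
         1.00000000e+00]])}
```

View pics/scene0.png

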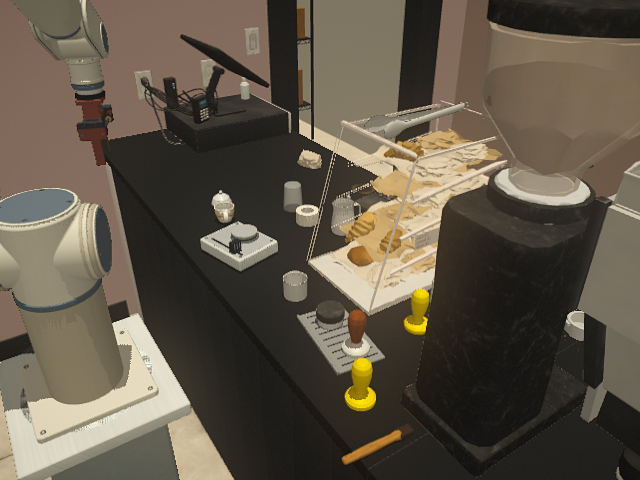

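View pics/top0.png

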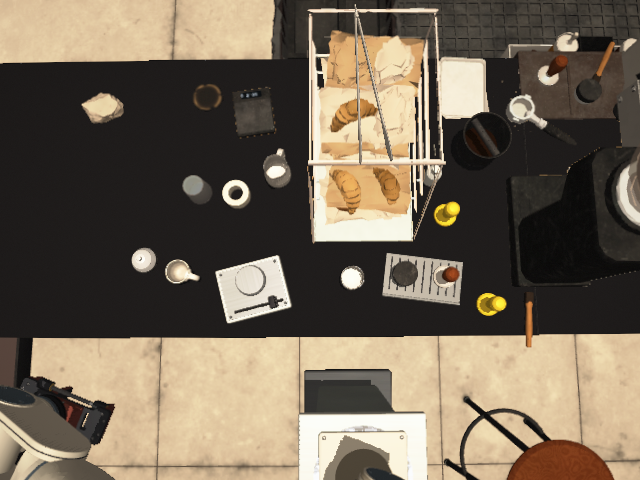

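View pics/wrist0.png

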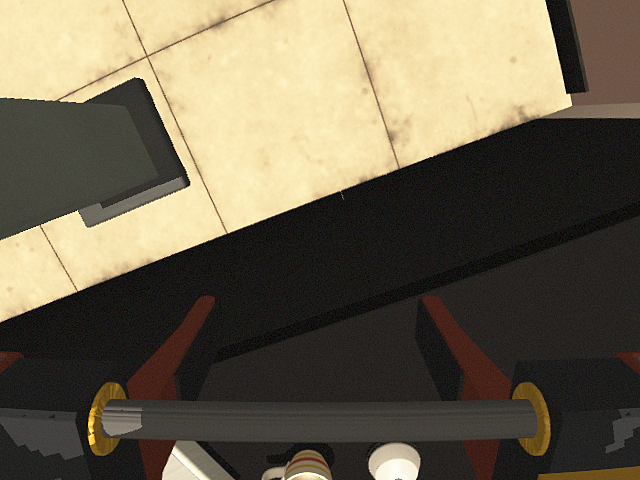

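The scene view shows the tester at about (238,245), the mat at (340,340), and a brown tamper on the mat at (357,333). In the top view the tester is at (254,289) with its grip at (272,302), and the mat is at (423,279).

Tamper candidates in the top view:
- Brown on the ribbed mat, (448,275)
- Brown in the knock-box area, (556,68)
- Yellow, (447,213) and (491,303)

The brown one on the mat fits the description. I'll confirm it in a crop.

```bash
cat > h.py <<'E'
import numpy as np, cv2
from scipy.spatial.transform import Rotation as R
from workcell import readout, imaging
def cam(n,obs=None):
    p=imaging.camera_params(n)
    K=np.array([[p['fx'],0,p['cx']],[0,p['fy'],p['cy']],[0,0,1]]);D=np.array([p['k1'],0,0,0,0.])
    if n!='wrist':
        Rw=R.from_rotvec(p['rvec']).as_matrix(); t=np.array(p['tvec'])
    else:
        T=np.eye(4);T[:3,:3]=R.from_rotvec(obs['orientation']).as_matrix();T[:3,3]=obs['ee_pos']
        M=np.linalg.inv(T@p['T_tool_cam']);Rw=M[:3,:3];t=M[:3,3]
    return K,D,Rw,t
def ray(c,px):
    K,D,Rw,t=c
    u=cv2.undistortPoints(np.array(px,float).reshape(-1,1,2),K,D).reshape(-1,2)
    d=np.c_[u,np.ones(len(u))]@Rw
    return -Rw.T@t,d
def plane(c,px,z):
    o,d=ray(c,px); return o+d*((z-o[2])/d[:,2:3])
def proj(c,P):
    K,D,Rw,t=c
    return cv2.projectPoints(np.array(P,float).reshape(-1,3),cv2.Rodrigues(Rw)[0],t,K,D)[0].reshape(-1,2)
E
python3 - <<'E'
import cv2,numpy as np
i=cv2.imread('pics/top0.png')
a=cv2.resize(i[245:330,205:300],None,fx=5,fy=5,interpolation=2)
b=cv2.resize(i[245:330,375:515],None,fx=5,fy=5,interpolation=2)
cv2.imwrite('pics/c1.png',a);cv2.imwrite('pics/c2.png',b)
s=cv2.imread('pics/scene0.png');cv2.imwrite('pics/c3.png',cv2.resize(s[180:420,190:450],None,fx=2.5,fy=2.5,interpolation=2))
E
```

```text
(no output)
```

View pics/c1.png

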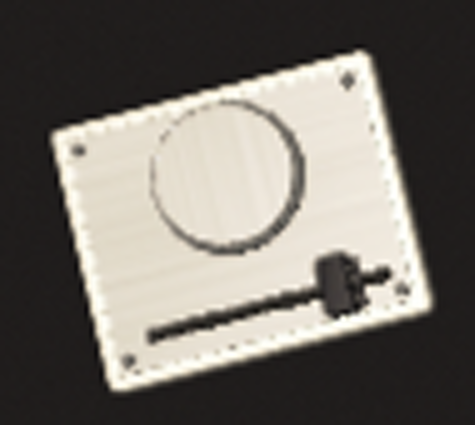

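View pics/c2.png

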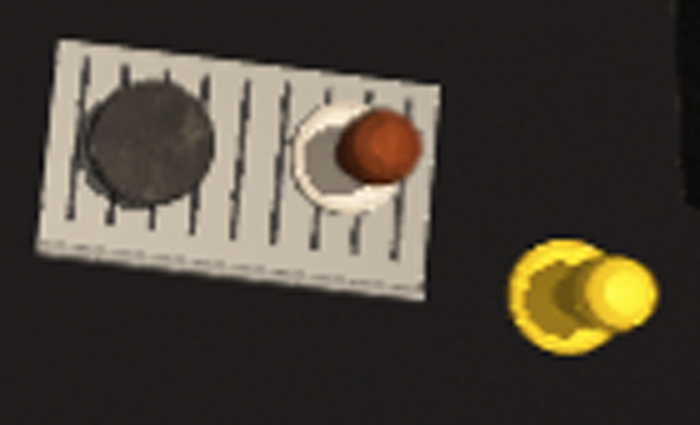

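View pics/c3.png

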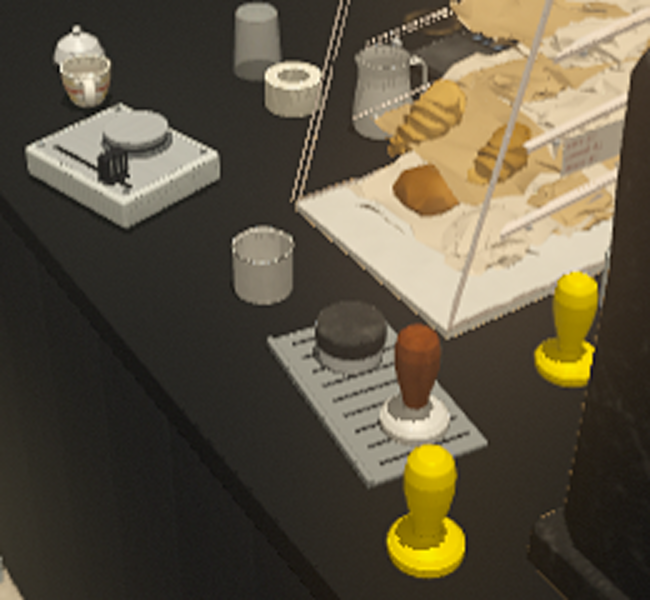

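```bash
python3 - <<'E'
from h import *
i=cv2.imread('pics/top0.png')
c=cam('top'); print('cam',(-c[2].T@c[3]).round()); s=cam('scene'); print('scene',(-s[2].T@s[3]).round())
f=lambda u,o:(np.array(u)+.5)/5-.5+np.array(o)
o1=(205,245);o2=(375,245)
scr=f([[78,150],[348,80],[403,289],[127,361]],o1); S=plane(c,scr,40); print('screws',S.round(1),S.mean(0).round(1))
# outline
g=i.copy(); m=cv2.inRange(cv2.cvtColor(i,cv2.COLOR_BGR2GRAY),110,255); m2=np.zeros_like(m); m2[245:330,205:300]=m[245:330,205:300]
cn=max(cv2.findContours(m2,0,1)[0],key=cv2.contourArea); r=cv2.minAreaRect(cn); print(r); B=plane(c,cv2.boxPoints(r),40); print(B.round(1),np.linalg.norm(B-np.roll(B,1,0),axis=1),B.mean(0))
print('plate',plane(c,f([[227,177]],o1),59).round(1))
print('grip top',plane(c,f([[338,282]],o1),73).round(1),'slot',plane(c,f([[390,272],[150,337]],o1),40).round(1))
hsv=cv2.cvtColor(i,cv2.COLOR_BGR2HSV)
m=cv2.inRange(hsv,(0,120,40),(14,255,220)); m3=np.zeros_like(m); m3[245:300,430:475]=m[245:300,430:475]
cn=max(cv2.findContours(m3,0,1)[0],key=cv2.contourArea); print('handle blob',cv2.minEnclosingCircle(cn)); cc=cv2.minEnclosingCircle(cn)[0]
print('handle z81',plane(c,[cc],81).round(1),'foot z28',plane(c,f([[348,157]],o2),28).round(1), 'foot z6..')
M=plane(c,f([[60,38],[440,86],[425,298],[38,252]],o2),6);print('mat',M.round(1),M.mean(0).round(1),np.linalg.norm(M-np.roll(M,1,0),axis=1))
print('leveller',plane(c,f([[151,143]],o2),42).round(1))
print('cup top',plane(c,[[352,277]],50).round(1), 'pitcher',plane(c,[[277,172]],50).round(1),'espr',plane(c,[[180,270]],49).round(1),'yel',plane(c,f([[622,293]],o2),90).round(1))
E
```

```text
cam [ 397.   92. 1292.]
scene [ -34. -880.  768.]
screws [[495.9 354.1  40. ]
 [530.4 218.5  40. ]
 [425.6 190.3  40. ]
 [390.7 327.4  40. ]] [460.6 272.6  40. ]
((252.58822631835938, 288.85296630859375), (54.327980041503906, 66.69729614257812), 75.96376037597656)
[[506.1 370.9  40. ]
 [546.  208.1  40. ]
 [413.8 174.5  40. ]
 [374.8 335.   40. ]] [136.07319223 167.59239927 136.44722797 165.16257125] [460.18899018 272.14605603  40.        ]
plate [[480.6 276.   59. ]]
grip top [[428.4 219.3  73. ]] slot [[434.  196.8  40. ]
 [402.5 316.2  40. ]]
handle blob ((450.0, 273.5), 8.381627082824707)
handle z81 [[ 491.6 -213.4   81. ]] foot z28 [[ 489.5 -211.7   28. ]] foot z6..
mat [[ 554.   -69.6    6. ]
 [ 527.6 -266.4    6. ]
 [ 418.4 -253.8    6. ]
 [ 443.5  -55.6    6. ]] [ 485.9 -161.4    6. ] [111.35214666 198.59603806 109.83294572 199.73331372]
leveller [[ 496.2 -109.5   42. ]]
cup top [[487.1  23.6  50. ]] pitcher [[757.9 212.2  50. ]] espr [[507.3 453.5  49. ]] yel [[ 418.5 -326.4   90. ]]
```

```bash
python3 - <<'E'
from h import *
c=cam('top');s=cam('scene')
def tri(a,b):
    o1,d1=ray(c,[a]);o2,d2=ray(s,[b]);A=np.c_[d1[0],-d2[0]];k=np.linalg.lstsq(A,o2-o1,rcond=None)[0]
    p,q=o1+k[0]*d1[0],o2+k[1]*d2[0];return ((p+q)/2).round(1),np.linalg.norm(p-q).round(1)
print('caseL top',tri((310,162),(343,122)),'caseR',tri((443,162),(415,157)))
print('case base',plane(c,[[313,240],[412,241]],10).round(1))
print('tamper top approx',tri((450,273.5),(357.5,314)))
g=lambda u:((np.array(u)+.5)/2.5-.5+np.array((190,180)))
print('scene: plate',plane(s,[g((136,131))],59).round(1),'grip top',plane(s,[g((114,152))],73).round(1),'handle',plane(s,[g((418,348))],81).round(1),'foot',plane(s,[g((415,415))],28).round(1))
a=np.deg2rad(14.3);C=np.array([460.4,272.4]);X=np.array([np.cos(a),np.sin(a)]);Y=np.array([-X[1],X[0]])
P=[np.r_[C-45*X-40*Y,73],np.r_[C+22*X,59],[491,-212,28],[491,-212,81]]
print(proj(c,P).round(1),proj(s,P).round(1))
E
```

```text
caseL top (array([686.8, 118. , 363.5]), np.float64(1.6)) caseR (array([ 684.6, -138. ,  361.9]), np.float64(1.2))
case base [[ 586.7  121.2   10. ]
 [ 582.4 -135.8   10. ]]
tamper top approx (array([ 492.9, -211.9,   92.5]), np.float64(5.1))
scene: plate [[477.2 265.3  59. ]] grip top [[429.  216.1  73. ]] handle [[ 494.  -213.3   81. ]] foot [[ 481.3 -229.4   28. ]]
[[270.9 301.7]
 [249.3 279.5]
 [444.3 275.4]
 [449.4 273.7]] [[233.4 239.7]
 [243.5 229.7]
 [354.5 339.2]
 [355.3 319.1]]
```

>>> carry_out(
  rows=[
    [[0,0,0],[0,0,0.12],0.5],
    [[0,0,0],[0,0,0.12],1],
    [[0,0,0],[0,0,0.12],1],
    [[0,0,0],[0,0,0.12],1],
    [[0,0,0],[0,0,0.12],1],
    [[0,0,0],[0,0,0.12],1],
    [[0,0,0],[0,0,0.12],1],
    [[0,0,0],[0,0,0.118],1],
  ],
)

```text
t: 0.82
ee_pos: [222.3, 583.9, 222.3]
orientation: [1.936, 2.474, -0.001]
ft_force: [0.6, -0.1, -0.3]
width: 37.8
```

>>> carry_out(
  rows=[
    [[-0.033,0.009,0.004],[0,0,0],1],
    [[-0.033,0.009,0.004],[0,0,0],1],
    [[-0.033,0.009,0.004],[0,0,0],1],
    [[-0.033,0.009,0.004],[0,0,0],1],
    [[-0.033,0.009,0.004],[0,0,0],1],
    [[-0.033,0.009,0.004],[0,0,0],1],
    [[-0.033,0.009,0.004],[0,0,0],1],
    [[-0.033,0.009,0.004],[0,0,0],1],
    [[-0.033,0.009,0.004],[0,0,0],1],
    [[-0.033,0.009,0.004],[0,0,0],1],
    [[-0.033,0.009,0.004],[0,0,0],1],
    [[-0.033,0.009,0.004],[0,0,0],1],
  ],
)

```text
t: 1.82
ee_pos: [425.1, 225.3, 174.5]
orientation: [1.928, 2.48, -0.0]
ft_force: [1.5, 1.3, 0.3]
width: 0.3
```

```bash
python3 - <<'E'
from h import *
import pickle
o=readout.get_obs();i=imaging.get_image('wrist');cv2.imwrite('pics/w1.png',i[:,:,::-1]);pickle.dump(o,open('w1.pkl','wb'))
Rm=R.from_rotvec(o['orientation']).as_matrix();print(o['t'],o['ee_pos'],Rm.round(3),o['qpos'],o['width'],o['ft_force'])
a=np.deg2rad(14.3);C=np.array([460.4,272.4]);X=np.array([np.cos(a),np.sin(a)]);Y=np.array([-X[1],X[0]])
print(proj(cam('wrist',o),[np.r_[C-45*X-43*Y,73],np.r_[C+22*X,59]]))
E
```

```text
1.8167 [425.09642823 225.34444996 174.49258366] [[-0.247  0.969  0.   ]
 [ 0.969  0.247 -0.   ]
 [-0.     0.    -1.   ]] [ 4.62712280e-01  2.82592796e-01  1.98005361e+00 -2.01936323e-05
  8.78939397e-01  2.13584582e-01] 0.34453701660034386 [1.52391623 1.25626321 0.27438927]
[[319.74029694 259.99385815]
 [415.67975823 195.12326459]]
```

View pics/w1.png

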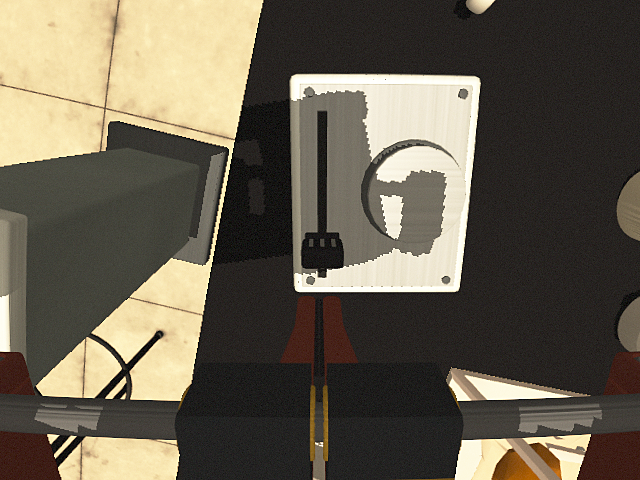

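The wrist view shows the lock grip at (322,258), the slot at u=322 running up to row 110, the plate at about (416,193), and screws at (309,92), (463,94), (446,280) and (310,280).

```bash
python3 - <<'E'
from h import *
import pickle
o=pickle.load(open('w1.pkl','rb'));c=cam('wrist',o)
S=plane(c,[[309,92],[463,94],[446,280],[310,280]],40);print(S.round(1),S.mean(0))
v=S[[0,1]].mean(0)-S[[2,3]].mean(0);print(np.degrees(np.arctan2(-v[0],v[1])))
print(plane(c,[[322,112],[322,275]],40),plane(c,[[322,258]],73))
i=cv2.imread('pics/w1.png');cv2.imwrite('pics/w1c.png',cv2.resize(i[60:310,270:500],None,fx=2.4,fy=2.4,interpolation=2))
E
```

```text
[[392.5 326.5  40. ]
 [497.5 353.   40. ]
 [532.3 217.1  40. ]
 [426.9 190.5  40. ]] [462.30236811 271.76579784  40.        ]
14.288499228983493
[[404.61414094 315.68571255  40.        ]
 [435.09310912 196.96881744  40.        ]] [[428.57011098 221.41611859  73.        ]]
```

View pics/w1c.png

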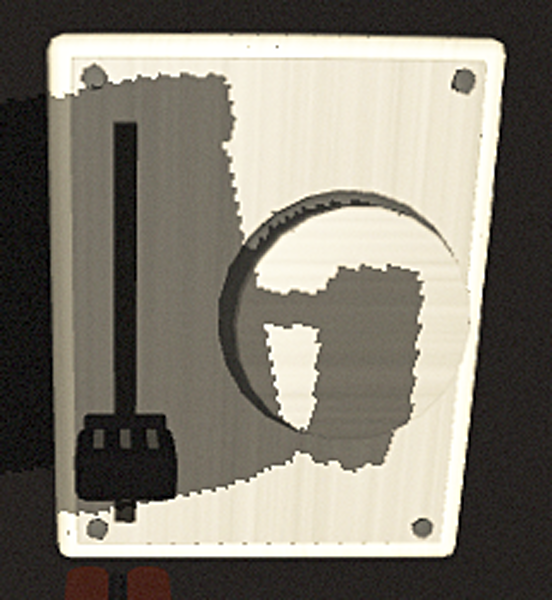

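>>> carry_out(
  rows=[
    [[-0.02,0.001,0.0],[0,0,0],1],
    [[-0.019,0.001,0.02],[0,0,0],1],
    [[0,0,0.035],[0,0,0],1],
    [[0,0,0.035],[0,0,0],1],
    [[0,0,0.02],[0,0,0],1],
    [[0,0,0.01],[0,0,0],1],
    [[0,0,0.004],[0,0,0],1],
    [[0,0,0],[0,0,0],1],
    [[0,0,0],[0,0,0],1],
  ],
)

```text
t: 2.62
ee_pos: [436.8, 190.0, 51.5]
orientation: [1.928, 2.48, 0.002]
ft_force: [0.8, 0.6, 1.0]
width: 0.7
```

```bash
cat > st.py <<'E'
from h import *
import sys
o=readout.get_obs()
a=np.deg2rad(14.3);C=np.array([461.7,272.]);X=np.array([np.cos(a),np.sin(a)]);Y=np.array([-X[1],X[0]])
d=o['ee_pos'][:2]-C;f=o['ft_force']
print(o['t'],o['ee_pos'].round(1),'tester xy',(d@X).round(1),(d@Y).round(1),'F along X,Y,z',(f[:2]@X).round(2),(f[:2]@Y).round(2),f[2].round(2),'w',o['width'].round(1))
if len(sys.argv)>1:
  for n in sys.argv[2:]: cv2.imwrite(f'pics/{n}{sys.argv[1]}.png',imaging.get_image(n)[:,:,::-1])
E
python3 st.py 2 wrist
```

```text
Traceback (most recent call last):
  File "st.py", line 6, in <module>
    print(o['t'],o['ee_pos'].round(1),'tester xy',(d@X).round(1),(d@Y).round(1),'F along X,Y,z',(f[:2]@X).round(2),(f[:2]@Y).round(2),f[2].round(2),'w',o['width'].round(1))
                                                                                                                                                        ^^^^^^^^^^^^^^^^
AttributeError: 'float' object has no attribute 'round'
```

```bash
sed -i "s/o\['width'\].round(1)/round(o['width'],1)/" st.py
python3 st.py 2 wrist
```

```text
2.6167 [436.8 190.   51.5] tester xy -44.3 -73.3 F along X,Y,z 0.93 0.34 1.02 w 0.7
```

View pics/wrist2.png

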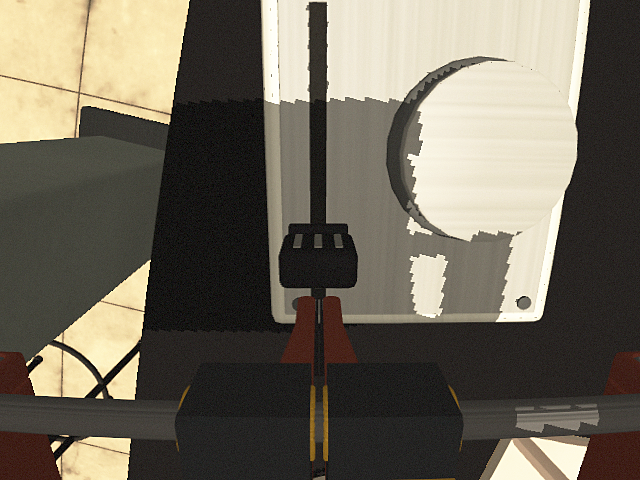

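>>> carry_out(
  rows=[
    [[0.002,0,0],[0,0,0],1],
    [[0.002,0,0],[0,0,0],1],
    [[0.0015,0,0],[0,0,0],1],
    [[0.0015,0,0],[0,0,0],1],
    [[0.0015,0,0],[0,0,0],1],
    [[0.0015,0,0],[0,0,0],1],
    [[0.0015,0,0],[0,0,0],1],
    [[0.0015,0,0],[0,0,0],1],
    [[0.0015,0,0],[0,0,0],1],
    [[0.0015,0,0],[0,0,0],1],
    [[0.0015,0,0],[0,0,0],1],
    [[0.0015,0,0],[0,0,0],1],
  ],
)

```text
t: 3.67
ee_pos: [431.5, 208.0, 50.7]
orientation: [1.928, 2.48, -0.0]
ft_force: [0.8, -4.1, 1.7]
width: 0.7
```

```bash
python3 st.py
```

```text
3.6667 [431.5 208.   50.7] tester xy -45.1 -54.6 F along X,Y,z -0.23 -4.14 1.72 w 0.7
```

>>> carry_out(
  rows=[
    [[0.002,0,0],[0,0,0],1],
    [[0.002,0,0],[0,0,0],1],
    [[0.002,0,0],[0,0,0],1],
    [[0.002,0,0],[0,0,0],1],
    [[0.002,0,0],[0,0,0],1],
    [[0.002,0,0],[0,0,0],1],
    [[0.002,0,0],[0,0,0],1],
    [[0.002,0,0],[0,0,0],1],
    [[0.002,0,0],[0,0,0],1],
    [[0.002,0,0],[0,0,0],1],
    [[0.002,0,0],[0,0,0],1],
    [[0.002,0,0],[0,0,0],1],
  ],
)

```text
t: 4.67
ee_pos: [425.5, 231.4, 50.7]
orientation: [-1.928, -2.48, 0.0]
ft_force: [0.0, -4.5, 4.1]
width: 0.4
```

```bash
python3 st.py 3 wrist
```

```text
4.6667 [425.5 231.4  50.7] tester xy -45.1 -30.3 F along X,Y,z -1.07 -4.39 4.12 w 0.4
```

View pics/wrist3.png

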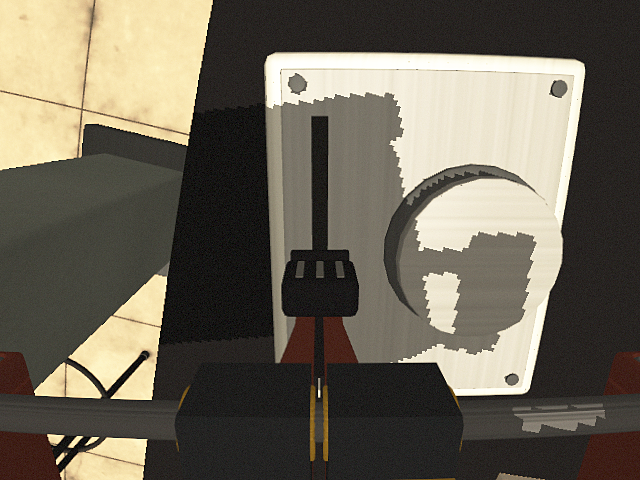

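>>> carry_out(
  rows=[
    [[0.0015,0,0],[0,0,0],1],
    [[0.0015,0,0],[0,0,0],1],
    [[0.0015,0,0],[0,0,0],1],
    [[0.0015,0,0],[0,0,0],1],
    [[0.0015,0,0],[0,0,0],1],
    [[0.0015,0,0],[0,0,0],1],
    [[0.0015,0,0],[0,0,0],1],
    [[0.0015,0,0],[0,0,0],1],
    [[0.0015,0,0],[0,0,0],1],
    [[0.0015,0,0],[0,0,0],1],
  ],
)

```text
t: 5.55
ee_pos: [421.8, 246.0, 50.7]
orientation: [-1.928, -2.48, 0.0]
ft_force: [0.6, -4.9, 2.7]
width: 0.3
```

>>> carry_out(
  rows=[
    [[0.001,0,0],[0,0,0],1],
    [[0.001,0,0],[0,0,0],1],
    [[0.001,0,0],[0,0,0],1],
  ],
)

```text
t: 5.8
ee_pos: [421.1, 248.8, 50.7]
orientation: [-1.928, -2.48, 0.0]
ft_force: [0.7, -5.0, 2.8]
width: 0.7
```

```bash
python3 st.py
```

```text
5.8 [421.1 248.8  50.7] tester xy -45.1 -12.4 F along X,Y,z -0.58 -5.03 2.83 w 0.7
```

>>> carry_out(
  rows=[
    [[0.001,0,0],[0,0,0],1],
    [[0.001,0,0],[0,0,0],1],
    [[0.001,0,0],[0,0,0],1],
    [[0.001,0,0],[0,0,0],1],
  ],
)

```text
t: 6.13
ee_pos: [420.1, 252.7, 50.7]
orientation: [-1.928, -2.48, 0.0]
ft_force: [-0.4, -4.8, 4.0]
width: 0.3
```

>>> carry_out(
  rows=[
    [[0.001,0,0],[0,0,0],1],
    [[0.001,0,0],[0,0,0],1],
    [[0.001,0,0],[0,0,0],1],
  ],
)

```text
t: 6.38
ee_pos: [419.3, 255.6, 50.7]
orientation: [-1.928, -2.48, 0.0]
ft_force: [-0.2, -3.6, 3.4]
width: 0.4
```

>>> carry_out(
  rows=[
    [[0.001,0,0],[0,0,0],1],
    [[0.001,0,0],[0,0,0],1],
    [[0.001,0,0],[0,0,0],1],
  ],
)

```text
t: 6.63
ee_pos: [418.6, 258.5, 50.7]
orientation: [-1.928, -2.48, 0.0]
ft_force: [0.1, -4.4, 3.2]
width: 0.8
```

```bash
python3 st.py
```

```text
6.6333 [418.6 258.5  50.7] tester xy -45.1 -2.4 F along X,Y,z -0.94 -4.28 3.15 w 0.8
```

>>> carry_out(
  rows=[
    [[0.001,0,0],[0,0,0],1],
    [[0.001,0,0],[0,0,0],1],
    [[0.001,0,0],[0,0,0],1],
  ],
)

```text
t: 6.88
ee_pos: [417.9, 261.4, 50.7]
orientation: [-1.928, -2.48, 0.0]
ft_force: [-0.1, -5.0, 4.2]
width: 0.4
```

>>> carry_out(
  rows=[
    [[0.001,0,0],[0,0,0],1],
    [[0.001,0,0],[0,0,0],1],
    [[0.001,0,0],[0,0,0],1],
  ],
)

```text
t: 7.13
ee_pos: [417.1, 264.3, 50.6]
orientation: [-1.928, -2.48, 0.0]
ft_force: [-0.2, -6.1, 4.5]
width: 0.5
```

>>> carry_out(
  rows=[
    [[0.001,0,0],[0,0,0],1],
    [[0.001,0,0],[0,0,0],1],
  ],
)

```text
t: 7.3
ee_pos: [416.7, 266.1, 50.7]
orientation: [1.928, 2.48, -0.0]
ft_force: [0.7, -5.7, 3.6]
width: 0.8
```

>>> carry_out(
  rows=[
    [[0.001,0,0],[0,0,0],1],
    [[0.001,0,0],[0,0,0],1],
  ],
)

```text
t: 7.47
ee_pos: [416.2, 268.0, 50.7]
orientation: [1.928, 2.48, -0.001]
ft_force: [0.4, -6.2, 4.2]
width: 0.3
```

>>> carry_out(
  rows=[
    [[0.0007,0,0],[0,0,0],1],
    [[0.0007,0,0],[0,0,0],1],
  ],
)

```text
t: 7.63
ee_pos: [415.8, 269.3, 50.7]
orientation: [1.928, 2.48, -0.001]
ft_force: [0.1, -6.5, 2.8]
width: 0.4
```

>>> carry_out(
  rows=[
    [[0.0007,0,0],[0,0,0],1],
  ],
)

```text
t: 7.72
ee_pos: [415.7, 269.8, 50.7]
orientation: [1.928, 2.48, -0.001]
ft_force: [2.1, -10.1, 7.1]
width: 0.4
```

>>> carry_out(
  rows=[
    [[0.0002,0,0],[0,0,0],1],
  ],
)

```text
t: 7.8
ee_pos: [415.7, 269.8, 50.7]
orientation: [1.927, 2.48, -0.001]
ft_force: [1.8, -10.0, 5.8]
width: 0.9
```

>>> carry_out(
  rows=[
    [[0.0004,0,0],[0,0,0],1],
    [[0,0,0],[0,0,0],1],
  ],
)

```text
t: 7.97
ee_pos: [415.6, 269.9, 50.7]
orientation: [1.927, 2.48, -0.002]
ft_force: [1.5, -11.2, 5.5]
width: 0.3
```

```bash
python3 st.py 4 wrist
```

```text
7.9667 [415.6 269.9  50.7] tester xy -45.2 9.3 F along X,Y,z -1.3 -11.25 5.54 w 0.3
```

View pics/wrist4.png

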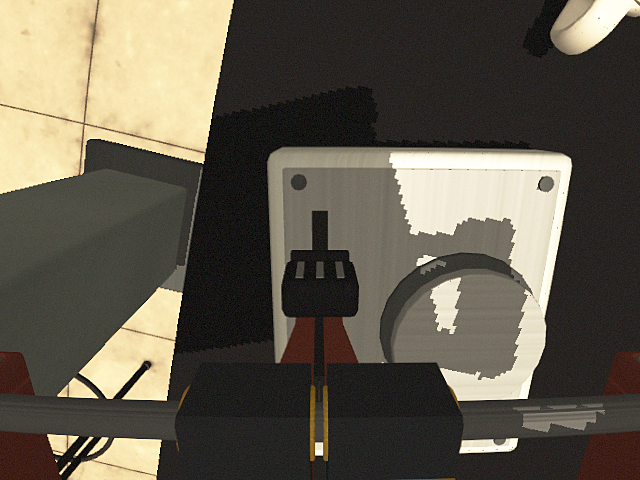

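>>> carry_out(
  rows=[
    [[0.0006,0,0],[0,0,0],1],
    [[0,0,0],[0,0,0],1],
  ],
)

```text
t: 8.18
ee_pos: [415.6, 270.1, 50.7]
orientation: [1.927, 2.48, -0.002]
ft_force: [3.6, -13.6, 6.6]
width: 0.4
```

```bash
python3 st.py
```

```text
8.1833 [415.6 270.1  50.7] tester xy -45.1 9.6 F along X,Y,z 0.11 -14.05 6.61 w 0.4
```

>>> carry_out(
  rows=[
    [[-0.004,0,0],[0,0,0],1],
    [[-0.008,0,0],[0,0,0],1],
    [[-0.01,0,0],[0,0,0],1],
    [[0,0,-0.03],[0,0,0],1],
    [[0,0,-0.04],[0,0,0],0.5],
    [[0,0,-0.04],[0,0,0],0],
  ],
)

```text
t: 8.68
ee_pos: [420.1, 249.0, 161.0]
orientation: [-1.928, -2.478, 0.004]
ft_force: [0.1, 0.0, -0.1]
width: 10.3
```

```bash
python3 st.py 5 wrist top
```

```text
8.6833 [420.1 249.  161. ] tester xy -46.0 -12.0 F along X,Y,z 0.12 -0.01 -0.13 w 10.3
```

View pics/wrist5.png

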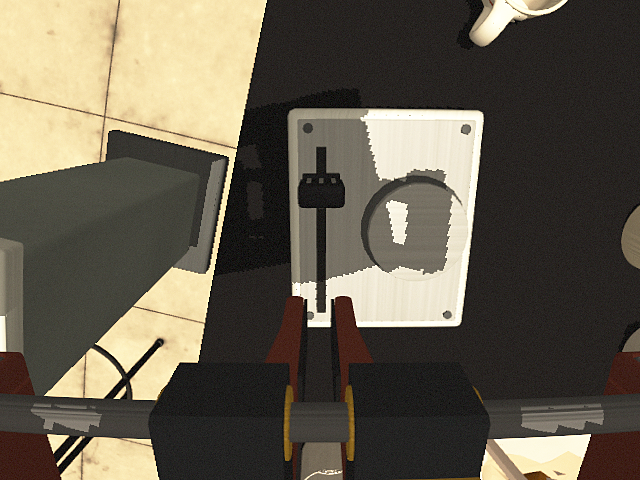

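>>> carry_out(
  rows=[
    [[-0.02,-0.004,-0.002],[0,0,0],0],
    [[-0.038,-0.004,-0.002],[0,0,0],0],
    [[-0.041,-0.004,-0.002],[0,0,0],0],
    [[-0.041,-0.004,-0.002],[0,0,0],0],
    [[-0.041,-0.004,-0.002],[0,0,0],0],
    [[-0.041,-0.004,-0.002],[0,0,0],0],
    [[-0.041,-0.004,-0.002],[0,0,0],0],
    [[-0.041,-0.004,0],[0,0,0],0],
    [[-0.041,-0.004,0],[0,0,0],0],
    [[-0.041,-0.004,0],[0,0,0],0],
    [[-0.04,-0.004,0],[0,0,0],0],
    [[-0.036,-0.004,0],[0,0,0],0],
  ],
)

```text
t: 9.78
ee_pos: [487.8, -212.3, 173.9]
orientation: [-1.93, -2.479, -0.001]
ft_force: [1.9, 1.1, 1.0]
width: 87.3
```

>>> carry_out(
  rows=[
    [[0,0,0],[0,0,0],0],
    [[0,0,0],[0,0,0],0],
  ],
)

```text
t: 9.95
ee_pos: [487.7, -211.4, 173.7]
orientation: [-1.933, -2.476, -0.0]
ft_force: [-0.7, -0.4, 0.2]
width: 88.1
```

```bash
cat > ww.py <<'E'
from h import *
import sys,pickle
o=readout.get_obs();i=imaging.get_image('wrist')[:,:,::-1];n=sys.argv[1];cv2.imwrite(f'pics/w{n}.png',i);pickle.dump(o,open(f'w{n}.pkl','wb'))
print(o['t'],o['ee_pos'].round(1),R.from_rotvec(o['orientation']).as_matrix().round(3).tolist(),o['ft_force'].round(1),round(o['width'],1))
E
python3 ww.py 6
```

```text
9.95 [ 487.7 -211.4  173.7] [[-0.243, 0.97, -0.0], [0.97, 0.243, 0.001], [0.001, -0.0, -1.0]] [-0.7 -0.4  0.2] 88.1
```

View pics/w6.png

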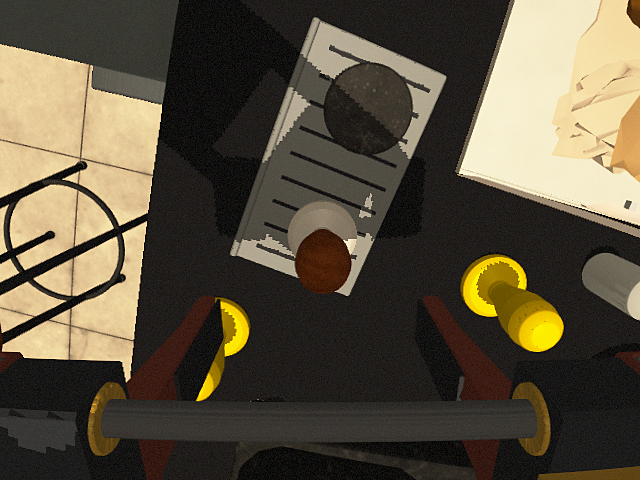

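The wrist view shows the brown tamper on the mat, with its handle at (323,262) and foot at (322,230). The leveller is at (368,108) and the yellow tampers are at (230,330) and (510,300).

```bash
python3 - <<'E'
from h import *
import pickle
o=pickle.load(open('w6.pkl','rb'));c=cam('wrist',o);i=cv2.imread('pics/w6.png');hsv=cv2.cvtColor(i,cv2.COLOR_BGR2HSV)
m=cv2.inRange(hsv,(0,120,30),(14,255,255));m[:200]=0;m[310:]=0;m[:,:270]=0;m[:,380:]=0
cn=max(cv2.findContours(m,0,1)[0],key=cv2.contourArea);e=cv2.minEnclosingCircle(cn);print(e)
p=plane(c,[e[0]],82);print('handle',p)
# compare predicted
for xy in [(491.5,-212)]:
    print(proj(c,[[*xy,81],[*xy,28],[*xy,103]]))
print('foot',plane(c,[[322,230]],28))
T=R.from_rotvec(o['orientation']).as_matrix()
print('delta tool',T.T@(np.r_[p[0,:2],53]-o['ee_pos']))
cv2.imwrite('pics/w6c.png',cv2.resize(i[180:310,260:400],None,fx=4,fy=4,interpolation=2))
print('leveller',plane(c,[[368,108]],42))
E
```

```text
((322.5, 261.234375), 32.42393112182617)
handle [[ 491.08392709 -214.22879426   82.        ]]
[[323.9096314  257.83201498]
 [323.15380798 236.58146084]
 [324.313169   269.20346681]]
foot [[ 489.28707433 -206.98738268   28.        ]]
delta tool [ -3.64835429   2.66693723 120.66619335]
leveller [[ 497.8676811  -110.50468588   42.        ]]
```

View pics/w6c.png

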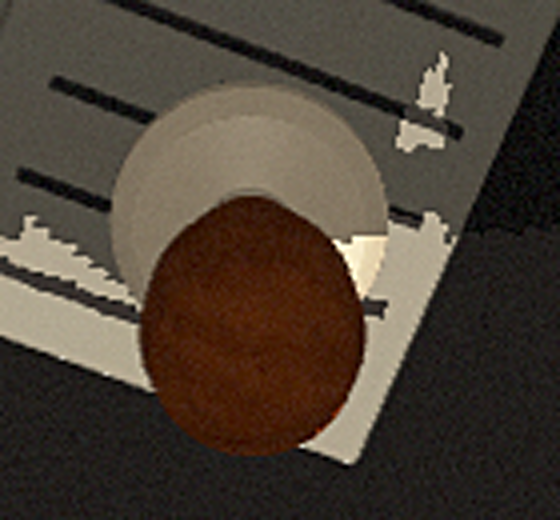

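>>> carry_out(
  rows=[
    [[-0.001,0.0015,0.02],[0,0,0],0],
    [[-0.001,0.001,0.03],[0,0,0],0],
    [[0,0,0.03],[0,0,0],0],
    [[0,0,0.02],[0,0,0],0],
    [[0,0,0.01],[0,0,0],0],
    [[0,0,0.007],[0,0,0],0],
    [[0,0,0],[0,0,0],0],
    [[0,0,0],[0,0,0],0],
  ],
)

```text
t: 10.67
ee_pos: [491.5, -210.6, 58.2]
orientation: [1.927, 2.48, 0.0]
ft_force: [0.2, -0.4, 0.8]
width: 88.0
```

```bash
python3 ww.py 7
```

```text
10.6667 [ 491.5 -210.6   58.2] [[-0.247, 0.969, 0.001], [0.969, 0.247, -0.0], [-0.0, 0.0, -1.0]] [ 0.2 -0.4  0.8] 88.0
```

View pics/w7.png

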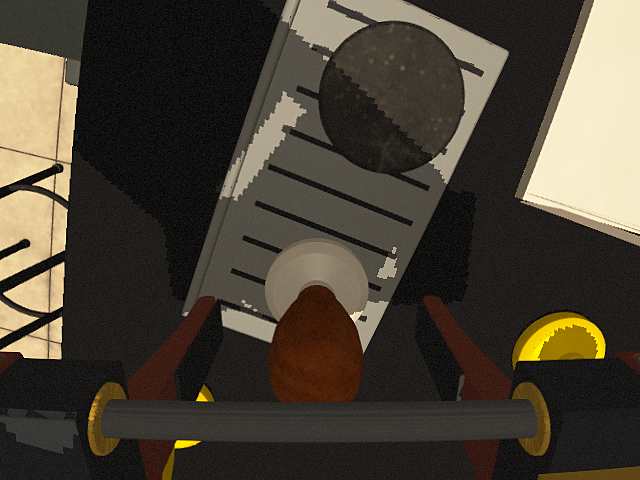

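```bash
python3 - <<'E'
from h import *
import pickle
o=pickle.load(open('w7.pkl','rb'));c=cam('wrist',o)
T=R.from_rotvec(o['orientation']).as_matrix()
for px,z in [((317,238),24),((265,290),24),((369,290),24),((272,358),78),((362,358),78)]:
    p=plane(c,[px],z)[0]; print(px,p.round(1),(T.T@(p-o['ee_pos'])).round(1))
E
```

```text
(317, 238) [ 483.7 -182.9   24. ] [28.7 -0.7 34.2]
(265, 290) [ 464.1 -217.4   24. ] [  0.1 -28.3  34.2]
(369, 290) [ 517.4 -203.8   24. ] [ 0.1 26.8 34.2]
(272, 358) [ 474.9 -221.8   78. ] [ -6.8 -18.9 -19.8]
(362, 358) [ 510.5 -212.8   78. ] [ -6.8  17.9 -19.8]
```

>>> carry_out(
  rows=[
    [[0,-0.0007,0],[0,0,0],0],
    [[0,0,0],[0,0,0],1],
    [[0,0,0],[0,0,0],1],
    [[0,0,0],[0,0,0],1],
    [[0,0,0],[0,0,0],1],
    [[0,0,0],[0,0,0],1],
    [[0,0,0],[0,0,0],1],
    [[0,0,0],[0,0,0],1],
    [[0,0,0],[0,0,0],1],
    [[0,0,0],[0,0,0],1],
    [[0,0,0],[0,0,0],1],
    [[0,0,0],[0,0,0],1],
  ],
)

```text
t: 11.72
ee_pos: [490.3, -211.1, 57.6]
orientation: [-1.928, -2.48, 0.0]
ft_force: [0.0, 0.2, 0.2]
width: 36.7
```

```bash
python3 ww.py 8
```

```text
11.7167 [ 490.3 -211.1   57.6] [[-0.246, 0.969, -0.0], [0.969, 0.246, 0.0], [0.0, -0.0, -1.0]] [0.  0.2 0.2] 36.7
```

>>> carry_out(
  rows=[
    [[0,0,-0.005],[0,0,0],1],
    [[0,0,-0.01],[0,0,0],1],
    [[0,0,-0.02],[0,0,0],1],
    [[0,0,-0.03],[0,0,0],1],
    [[0,0,-0.03],[0,0,0],1],
    [[0,0,-0.015],[0,0,0],1],
    [[0,0,0],[0,0,0],1],
    [[0,0,0],[0,0,0],1],
  ],
)

```text
t: 12.43
ee_pos: [490.5, -211.1, 168.5]
orientation: [1.927, 2.479, 0.001]
ft_force: [-0.7, -1.3, -6.1]
width: 36.6
```

```bash
python3 ww.py 9; python3 st.py 9 scene
```

```text
12.4333 [ 490.5 -211.1  168.5] [[-0.246, 0.969, 0.002], [0.969, 0.246, -0.001], [-0.001, 0.001, -1.0]] [-0.7 -1.3 -6.1] 36.6
12.4833 [ 489.7 -210.8  167.2] tester xy -92.1 -474.7 F along X,Y,z 0.16 0.72 -5.37 w 36.4
```

View pics/w9.png

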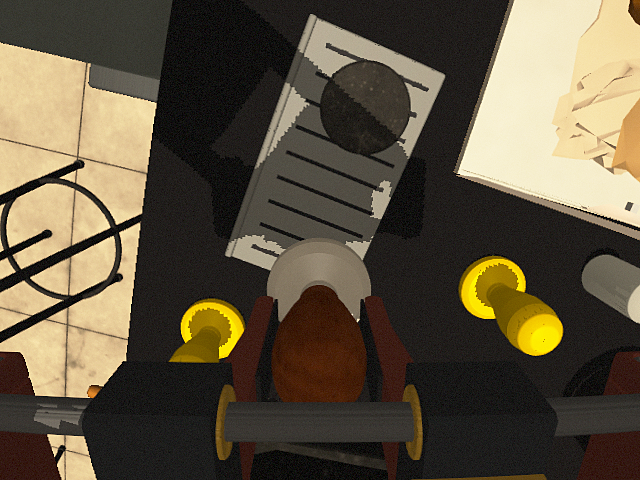

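View pics/scene9.png

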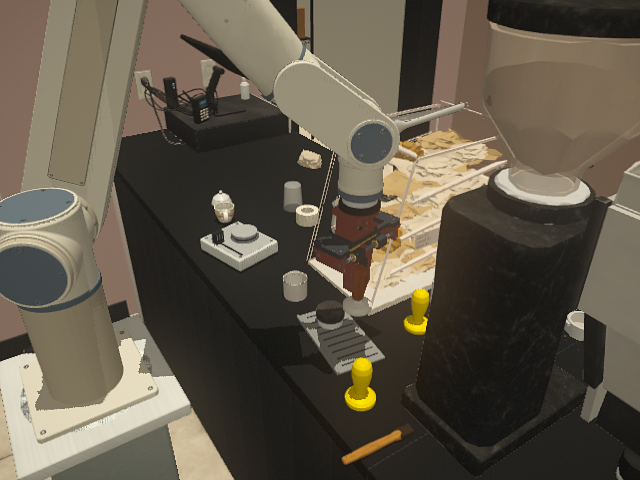

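>>> carry_out(
  rows=[
    [[0.015,0.004,0],[0,0,0],1],
    [[0.03,0.009,0],[0,0,0],1],
    [[0.037,0.011,0],[0,0,0],1],
    [[0.037,0.011,0],[0,0,0],1],
    [[0.037,0.011,0],[0,0,0],1],
    [[0.037,0.011,0],[0,0,0],1],
    [[0.037,0.011,0],[0,0,0],1],
    [[0.037,0.011,0],[0,0,0],1],
    [[0.037,0.011,0],[0,0,0],1],
    [[0.037,0.011,0.002],[0,0,0],1],
    [[0.03,0.009,0.01],[0,0,0],1],
    [[0.014,0.004,0.01],[0,0,0],1],
  ],
)

```text
t: 13.53
ee_pos: [505.5, 193.7, 144.2]
orientation: [-1.925, -2.482, 0.0]
ft_force: [1.0, -0.9, -5.2]
width: 36.4
```

>>> carry_out(
  rows=[
    [[0,0,0],[0,0,0],1],
    [[0,0,0],[0,0,0],1],
    [[0,0,0],[0,0,0],1],
  ],
)

```text
t: 13.78
ee_pos: [505.1, 189.3, 144.6]
orientation: [-1.928, -2.479, 0.004]
ft_force: [-0.1, -0.5, -4.7]
width: 36.4
```

```bash
python3 ww.py 10
```

```text
13.7833 [505.1 189.3 144.6] [[-0.247, 0.969, -0.002], [0.969, 0.247, -0.001], [-0.001, -0.003, -1.0]] [-0.1 -0.5 -4.7] 36.4
```

View pics/w10.png

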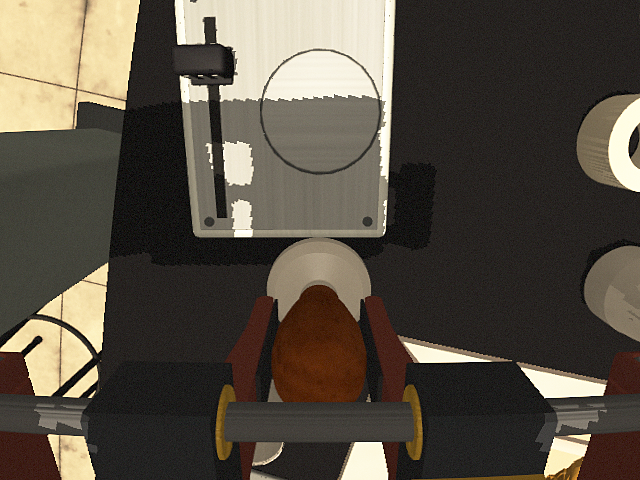

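The plate rim shows at u 261–381 and v 49–174, so it lies straight ahead of the foot.

```bash
python3 - <<'E'
from h import *
import pickle
o=pickle.load(open('w10.pkl','rb'));c=cam('wrist',o)
T=R.from_rotvec(o['orientation']).as_matrix()
P=plane(c,[(261,111),(381,111),(320,49),(320,174)],59);L=(P-o['ee_pos'])@T;print(L.round(1))
print('dia',np.linalg.norm(P[2]-P[3]),'centre',L[:2,1].mean(),L[2:,0].mean(), 'world',(T@np.array([L[2:,0].mean(),L[:2,1].mean(),L[0,2]])+o['ee_pos']).round(1))
# foot: sizes at depth: foot top z = TCP-51.6+~22
zf=o['ee_pos'][2]-51.6
for px,h in [((318,238),18),((267,288),18),((371,288),18)]:
    p=plane(c,[px],zf+h)[0];print('foot',((p-o['ee_pos'])@T).round(1))
E
```

```text
[[ 91.9 -33.8  85.7]
 [ 91.9  36.8  85.5]
 [125.8   0.9  85.6]
 [ 54.9   0.9  85.6]]
dia 70.95854690969719 centre 1.4803744883267385 90.33292381098627 world [484.1 277.1  58.9]
foot [28.9 -0.2 33.6]
foot [  1.5 -27.1  33.7]
foot [ 1.6 27.7 33.5]
```

>>> carry_out(
  rows=[
    [[0.015,0.0002,0],[0,0,0],1],
    [[0.03,0.0005,0],[0,0,0],1],
    [[0.027,0.0005,0],[0,0,0],1],
    [[0.013,0,0.0],[0,0,0],1],
    [[0.005,0,0.005],[0,0,0],1],
    [[0,0,0.01],[0,0,0],1],
    [[0,0,0.008],[0,0,0],1],
    [[0,0,0.002],[0,0,0],1],
    [[0,0,0],[0,0,0],1],
    [[0,0,0],[0,0,0],1],
  ],
)

```text
t: 14.67
ee_pos: [485.0, 276.7, 120.2]
orientation: [-1.93, -2.479, 0.002]
ft_force: [-0.2, -0.6, -5.2]
width: 36.5
```

```bash
python3 ww.py 11; python3 st.py 11 scene top
```

```text
14.6667 [485.  276.7 120.2] [[-0.245, 0.969, -0.001], [0.969, 0.245, -0.001], [-0.0, -0.001, -1.0]] [-0.2 -0.6 -5.2] 36.5
14.7167 [485.3 277.  120.6] tester xy 24.1 -1.0 F along X,Y,z 0.85 0.89 -5.59 w 36.4
```

View pics/w11.png

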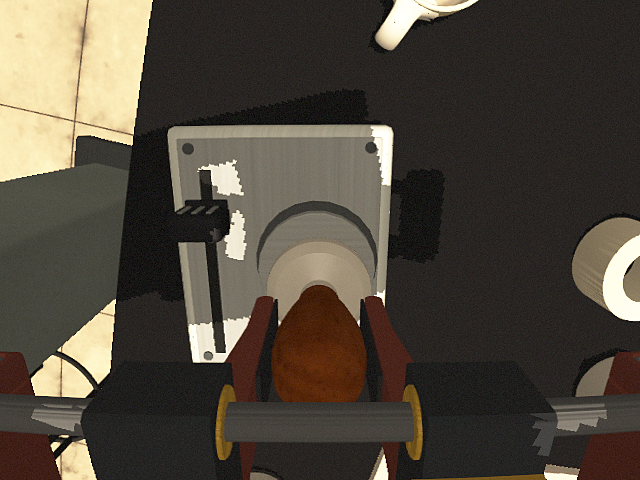

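>>> carry_out(
  rows=[
    [[0,-0.0008,0.002],[0,0,0],1],
    [[0,0,0.002],[0,0,0],1],
    [[0,0,0.002],[0,0,0],1],
    [[0,0,0.001],[0,0,0],1],
    [[0,0,0.001],[0,0,0],1],
    [[0,0,0.001],[0,0,0],1],
    [[0,0,0.001],[0,0,0],1],
  ],
)

```text
t: 15.4
ee_pos: [484.2, 277.5, 110.6]
orientation: [1.928, 2.48, -0.0]
ft_force: [-0.4, -0.3, -1.3]
width: 36.3
```

>>> carry_out(
  rows=[
    [[0,0,0.001],[0,0,0],1],
    [[0,0,0.001],[0,0,0],1],
    [[0,0,0.001],[0,0,0],1],
  ],
)

```text
t: 15.65
ee_pos: [484.4, 277.6, 108.1]
orientation: [1.928, 2.48, 0.001]
ft_force: [-1.6, -0.3, 2.4]
width: 36.8
```

```bash
python3 ww.py 12;python3 -c "
from h import *;print(readout.get_obs()['moment'])"
```

```text
15.65 [484.4 277.6 108.1] [[-0.246, 0.969, 0.0], [0.969, 0.246, 0.0], [0.0, 0.0, -1.0]] [-1.6 -0.3  2.4] 36.8
[-0.22089424  0.33435174 -0.02683382]
```

View pics/w12.png

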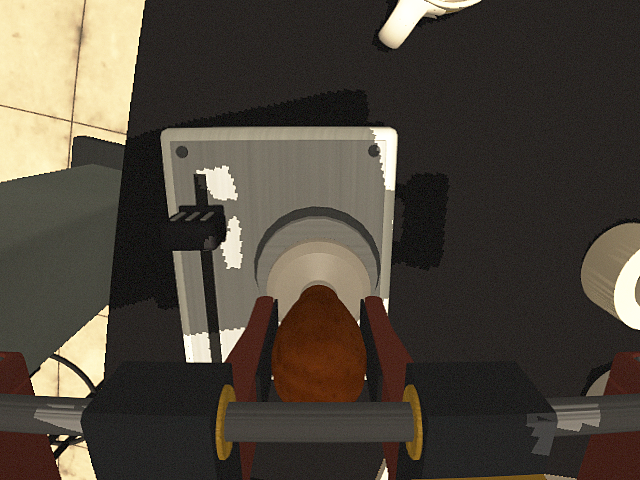

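```bash
python3 - <<'E'
from h import *
i=cv2.imread('pics/w12.png');cv2.imwrite('pics/w12c.png',cv2.resize(i[195:310,245:395],None,fx=5,fy=5,interpolation=2))
E
```

```text
(no output)
```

View pics/w12c.png

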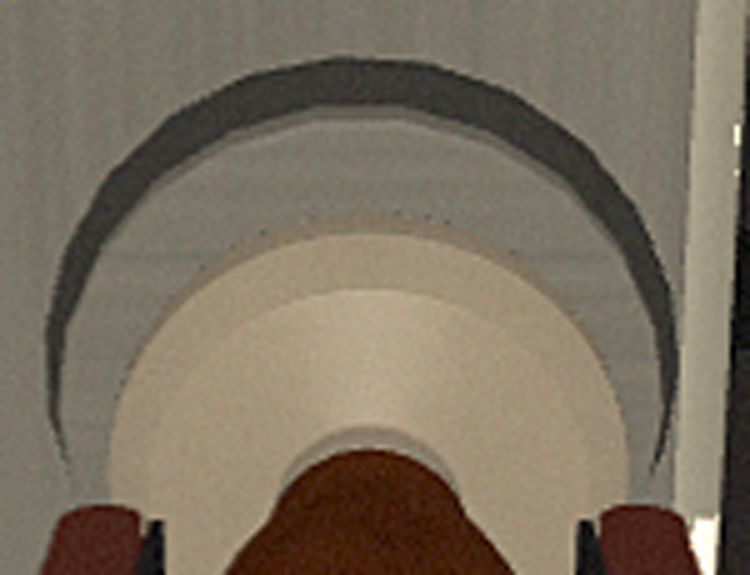

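```bash
python3 - <<'E'
from h import *
import pickle
o=pickle.load(open('w12.pkl','rb'));c=cam('wrist',o)
T=R.from_rotvec(o['orientation']).as_matrix()
f=lambda u,v:((u+.5)/5-.5+245,(v+.5)/5-.5+195)
for n,px in [('plate front',f(365,120)),('foot front',f(368,217))]:
    for z in (56,58): print(n,((plane(c,[px],z)[0]-o['ee_pos'])@T).round(1))
E
```

```text
plate front [34.7 -0.4 52.1]
plate front [35.1 -0.4 50.1]
foot front [23.7 -0.1 52.1]
foot front [24.2 -0.1 50.1]
```

```bash
python3 - <<'E'
from h import *
import pickle
from scipy.optimize import least_squares
o=pickle.load(open('w12.pkl','rb'));c=cam('wrist',o)
T=R.from_rotvec(o['orientation']).as_matrix()
f=lambda p:((np.array(p)+.5)/5-.5+np.array([245,195]))
foot=f([(368,217),(262,234),(200,270),(125,382),(108,450),(628,450),(612,380),(545,278),(480,236)])
plate=f([(365,120),(240,142),(160,195),(100,265),(62,390),(665,400),(625,265),(560,190),(480,140)])
for n,q in [('foot',foot),('plate',plate)]:
  for z in (56.5,61):
    L=((plane(c,q,z)-o['ee_pos'])@T)[:,:2]
    r=least_squares(lambda a:np.hypot(*(L-a[:2]).T)-a[2],[0,0,30]);print(n,z,r.x.round(1),np.abs(r.fun).max().round(1))
# same for mat picture w7 at known mat
E
python3 - <<'E'
import cv2
i=cv2.imread('pics/w7.png');cv2.imwrite('pics/w7c.png',cv2.resize(i[225:345,250:385],None,fx=5,fy=5,interpolation=2))
E
```

```text
foot 56.5 [-5.6 -0.1 29.7] 0.4
foot 61 [-3.7 -0.1 29.1] 0.4
plate 56.5 [ 0.5 -0.7 34.3] 0.2
plate 61 [ 2.3 -0.7 33.6] 0.2
```

View pics/w7c.png

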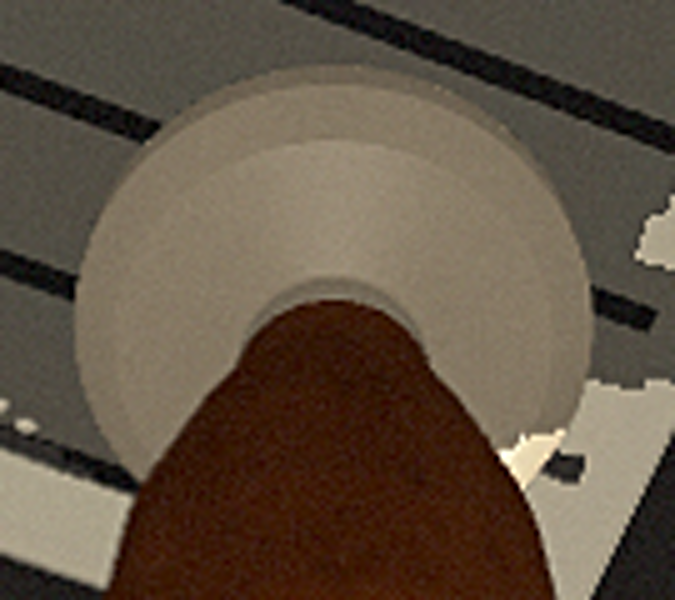

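```bash
python3 st.py 12 scene; python3 - <<'E'
import cv2
i=cv2.imread('pics/scene12.png');cv2.imwrite('pics/s12c.png',cv2.resize(i[190:280,190:290],None,fx=6,fy=6,interpolation=2))
E
```

```text
15.7 [484.3 277.5 107.9] tester xy 23.3 -0.2 F along X,Y,z -2.14 -0.71 3.03 w 36.7
```

View pics/s12c.png

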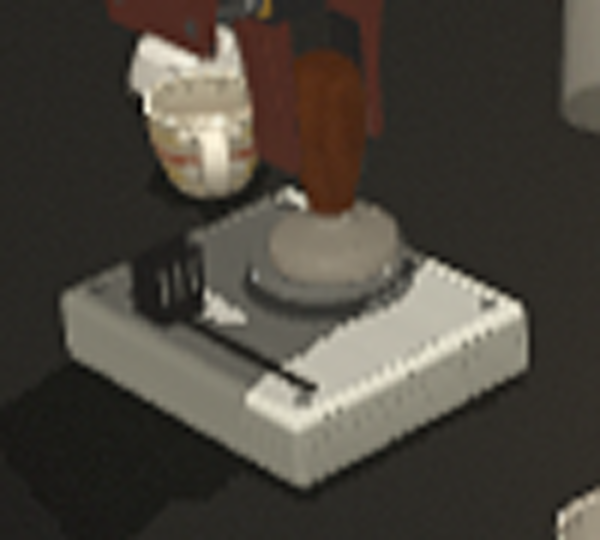

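The foot sits about 4–5 mm off-centre towards the tester's -y, because the handle is held off-axis between the pads. I'll lift, shift and look again.

>>> carry_out(
  rows=[
    [[0,0,-0.003],[0,0,0],1],
    [[0,0,-0.003],[0,0,0],1],
    [[0.002,-0.0003,-0.002],[0,0,0],1],
    [[0.0025,-0.0003,0],[0,0,0],1],
    [[0,0,0.002],[0,0,0],1],
    [[0,0,0.002],[0,0,0],1],
    [[0,0,0.002],[0,0,0],1],
    [[0,0,0.001],[0,0,0],1],
    [[0,0,0.001],[0,0,0],1],
    [[0,0,0],[0,0,0],1],
  ],
)

```text
t: 16.58
ee_pos: [482.5, 281.7, 107.8]
orientation: [-1.928, -2.48, 0.0]
ft_force: [-1.8, -0.3, 2.6]
width: 36.6
```

```bash
python3 ww.py 13; python3 st.py 13 scene; python3 - <<'E'
import cv2,numpy as np
i=cv2.imread('pics/scene13.png');a=cv2.resize(i[210:255,220:275],None,fx=7,fy=7,interpolation=2)
j=cv2.imread('pics/w13.png');b=cv2.resize(j[195:310,245:395],None,fx=5,fy=5,interpolation=2)
cv2.imwrite('pics/s13c.png',a);cv2.imwrite('pics/w13c.png',b)
from h import readout;print(readout.get_obs()['moment'])
E
```

```text
16.5833 [482.5 281.7 107.8] [[-0.246, 0.969, -0.0], [0.969, 0.246, 0.0], [0.0, -0.0, -1.0]] [-1.8 -0.3  2.6] 36.6
16.6333 [482.5 281.7 107.9] tester xy 22.6 4.3 F along X,Y,z -1.11 -0.66 2.7 w 36.7
[-0.17951442  0.45228435 -0.00427009]
```

View pics/s13c.png

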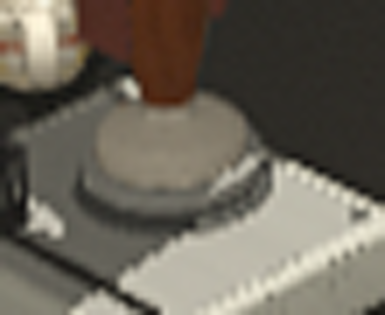

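View pics/w13c.png

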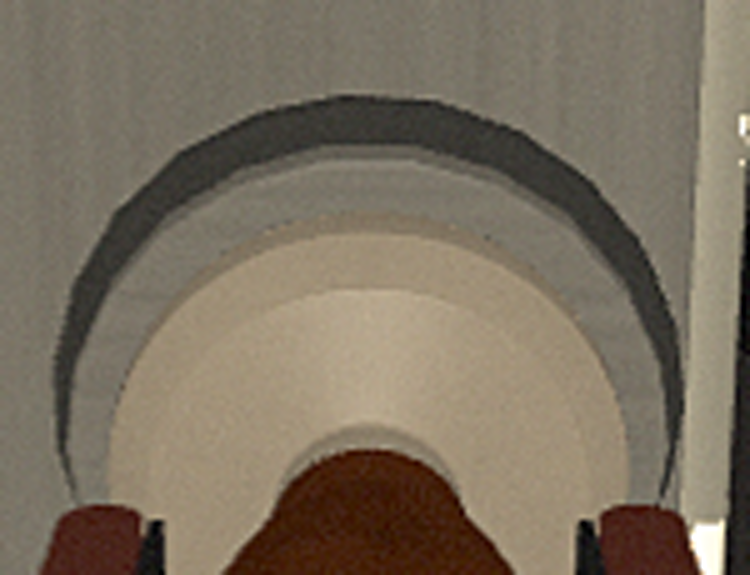

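Foot and plate are now concentric to within about 1.5 mm: front gap about 6 mm, side gaps equal at 36 and 37 crop pixels. Pressing down.

>>> carry_out(
  rows=[
    [[0,0,0.001],[0,0,0],1],
    [[0,0,0.001],[0,0,0],1],
    [[0,0,0.001],[0,0,0],1],
    [[0,0,0.001],[0,0,0],1],
    [[0,0,0.001],[0,0,0],1],
    [[0,0,0.001],[0,0,0],1],
    [[0,0,0.001],[0,0,0],1],
  ],
)

```text
t: 17.27
ee_pos: [482.7, 281.8, 101.1]
orientation: [1.928, 2.48, 0.001]
ft_force: [-3.0, -1.0, 9.2]
width: 36.7
```

>>> carry_out(
  rows=[
    [[0,0,0.0007],[0,0,0],1],
    [[0,0,0.0007],[0,0,0],1],
    [[0,0,0.0007],[0,0,0],1],
  ],
)

```text
t: 17.52
ee_pos: [483.0, 282.1, 100.1]
orientation: [1.928, 2.48, 0.002]
ft_force: [-5.8, -1.7, 23.5]
width: 36.6
```

>>> carry_out(
  rows=[
    [[0,0,0],[0,0,0],1],
    [[0,0,0],[0,0,0],1],
    [[0,0,0],[0,0,0],1],
    [[0,0,0],[0,0,0],1],
    [[0,0,0],[0,0,0],1],
    [[0,0,0],[0,0,0],1],
  ],
)

```text
t: 18.02
ee_pos: [482.9, 282.1, 100.2]
orientation: [1.928, 2.48, 0.002]
ft_force: [-4.8, -1.3, 19.1]
width: 36.7
```

```bash
python3 ww.py 14; python3 st.py 14 scene; python3 - <<'E'
import cv2,numpy as np
i=cv2.imread('pics/scene14.png');a=cv2.resize(i[190:280,190:290],None,fx=6,fy=6,interpolation=2)
cv2.imwrite('pics/s14c.png',a)
j=cv2.imread('pics/w14.png');cv2.imwrite('pics/w14c.png',cv2.resize(j[195:310,245:395],None,fx=5,fy=5,interpolation=2))
E
```

```text
18.0167 [482.9 282.1 100.2] [[-0.246, 0.969, 0.001], [0.969, 0.246, 0.001], [0.001, 0.001, -1.0]] [-4.8 -1.3 19.1] 36.7
18.0667 [482.9 282.1 100.2] tester xy 23.1 4.5 F along X,Y,z -5.1 -0.04 18.92 w 36.9
```

View pics/s14c.png

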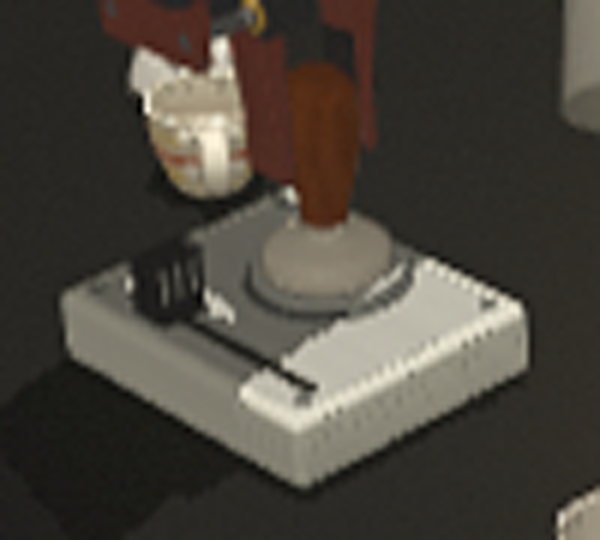

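View pics/w14c.png

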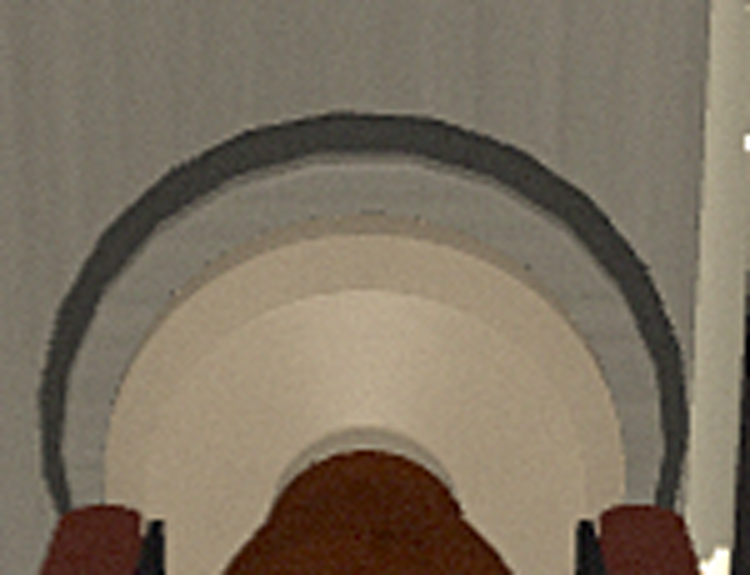

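>>> carry_out(
  rows=[
    [[0,0,0.0006],[0,0,0],1],
    [[0,0,0],[0,0,0],1],
    [[0,0,0],[0,0,0],1],
    [[0,0,0],[0,0,0],1],
    [[0,0,0],[0,0,0],1],
    [[0,0,0],[0,0,0],1],
    [[0,0,0],[0,0,0],1],
    [[0,0,0],[0,0,0],1],
  ],
)

```text
t: 18.78
ee_pos: [483.2, 282.3, 100.1]
orientation: [1.928, 2.48, 0.003]
ft_force: [-6.5, -1.1, 22.9]
width: 36.4
```

>>> carry_out(
  rows=[
    [[0,0,-0.003],[0,0,0],1],
    [[0,0,-0.003],[0,0,0],1],
    [[0,0,-0.004],[0,0,0],1],
    [[0,0,-0.006],[0,0,0],1],
    [[0,0,-0.012],[0,0,0],1],
    [[0,0,-0.02],[0,0,0],1],
    [[0,0,-0.02],[0,0,0],1],
    [[0,0,0],[0,0,0],1],
  ],
)

```text
t: 19.45
ee_pos: [484.5, 282.7, 169.4]
orientation: [1.927, 2.478, 0.008]
ft_force: [1.5, 1.0, -4.8]
width: 36.5
```

```bash
python3 ww.py 15
```

```text
19.45 [484.5 282.7 169.4] [[-0.246, 0.969, 0.005], [0.969, 0.246, 0.003], [0.001, 0.006, -1.0]] [ 1.5  1.  -4.8] 36.5
```

View pics/w15.png

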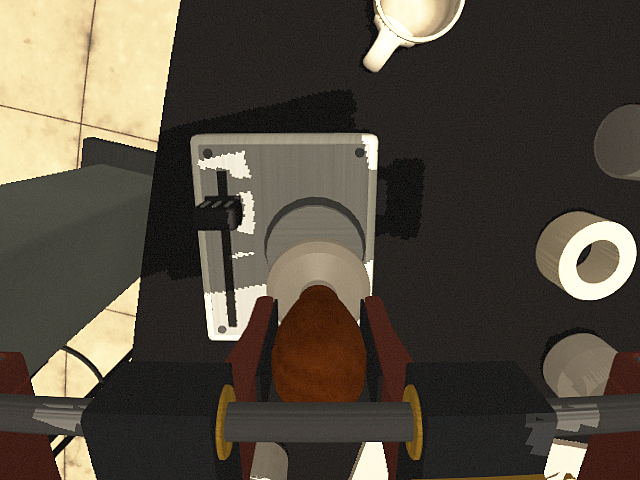

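>>> carry_out(
  rows=[
    [[-0.015,-0.004,0],[0,0,0],1],
    [[-0.03,-0.007,0],[0,0,0],1],
    [[-0.037,-0.009,0],[0,0,0],1],
    [[-0.038,-0.009,0],[0,0,0],1],
    [[-0.038,-0.009,0],[0,0,0],1],
    [[-0.038,-0.009,0],[0,0,0],1],
    [[-0.038,-0.009,0],[0,0,0],1],
    [[-0.038,-0.009,0],[0,0,0],1],
    [[-0.038,-0.009,0],[0,0,0],1],
    [[-0.038,-0.009,0],[0,0,0],1],
    [[-0.038,-0.009,0],[0,0,0],1],
    [[-0.038,-0.009,0],[0,0,0],1],
  ],
)

```text
t: 20.5
ee_pos: [487.2, -156.2, 164.5]
orientation: [-1.927, -2.478, 0.002]
ft_force: [0.9, 0.0, -5.1]
width: 36.6
```

>>> carry_out(
  rows=[
    [[-0.033,-0.008,0],[0,0,0],1],
    [[-0.018,-0.005,0],[0,0,0],1],
    [[-0.005,-0.002,0],[0,0,0],1],
    [[0,0,0.0],[0,0,0],1],
    [[0,0,0.0],[0,0,0],1],
    [[0,0,0.0],[0,0,0],1],
  ],
)

```text
t: 21.0
ee_pos: [487.6, -210.9, 165.2]
orientation: [-1.926, -2.479, 0.0]
ft_force: [-0.0, -0.1, -5.7]
width: 36.8
```

```bash
python3 ww.py 16; python3 st.py 16 scene
```

```text
21.0 [ 487.6 -210.9  165.2] [[-0.247, 0.969, -0.002], [0.969, 0.247, 0.001], [0.001, -0.001, -1.0]] [-0.  -0.1 -5.7] 36.8
21.05 [ 487.9 -210.8  165.5] tester xy -93.8 -474.3 F along X,Y,z 0.27 -0.27 -5.93 w 36.9
```

View pics/w16.png

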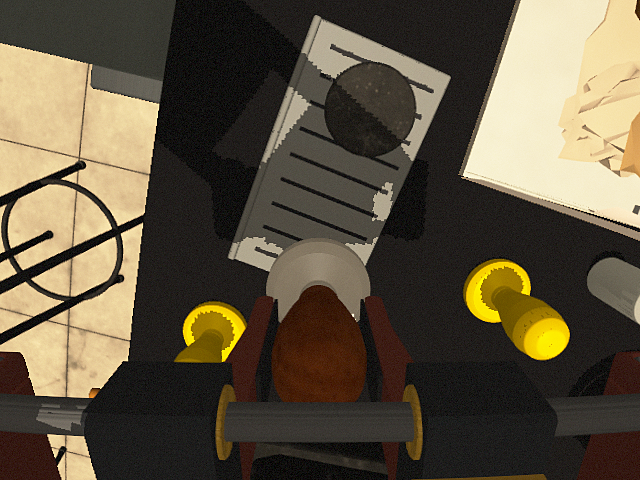

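>>> carry_out(
  rows=[
    [[0,0.0025,0.01],[0,0,0],1],
    [[0,0,0.025],[0,0,0],1],
    [[0,0,0.03],[0,0,0],1],
    [[0,0,0.02],[0,0,0],1],
    [[0,0,0.01],[0,0,0],1],
    [[0,0,0.004],[0,0,0],1],
    [[0,0,0.002],[0,0,0],1],
    [[0,0,0.001],[0,0,0],1],
    [[0,0,0.001],[0,0,0],1],
    [[0,0,0.001],[0,0,0],1],
  ],
)

```text
t: 21.93
ee_pos: [491.7, -211.9, 63.0]
orientation: [1.927, 2.478, 0.001]
ft_force: [0.3, -0.2, -4.3]
width: 36.5
```

>>> carry_out(
  rows=[
    [[0,0,0.0015],[0,0,0],1],
    [[0,0,0.001],[0,0,0],1],
    [[0,0,0.001],[0,0,0],1],
    [[0,0,0.001],[0,0,0],1],
  ],
)

```text
t: 22.27
ee_pos: [490.9, -211.6, 57.6]
orientation: [1.928, 2.48, 0.0]
ft_force: [-2.9, 0.1, 6.4]
width: 36.6
```

>>> carry_out(
  rows=[
    [[0,0,-0.0015],[0,0,0],1],
    [[0,0,0],[0,0,0],1],
  ],
)

```text
t: 22.43
ee_pos: [490.9, -211.6, 59.2]
orientation: [1.928, 2.48, 0.0]
ft_force: [0.2, -0.2, -4.7]
width: 36.9
```

>>> carry_out(
  rows=[
    [[0,0,0],[0,0,0],0.5],
    [[0,0,0],[0,0,0],0.3],
    [[0,0,0],[0,0,0],0],
    [[0,0,0],[0,0,0],0],
    [[0,0,0],[0,0,0],0],
    [[0,0,0],[0,0,0],0],
    [[0,0,0],[0,0,0],0],
    [[0,0,0],[0,0,0],0],
  ],
)

```text
t: 23.1
ee_pos: [490.8, -211.5, 59.0]
orientation: [1.928, 2.48, 0.0]
ft_force: [0.6, -0.3, -0.1]
width: 86.0
```

```bash
python3 ww.py 17
```

```text
23.1 [ 490.8 -211.5   59. ] [[-0.246, 0.969, 0.0], [0.969, 0.246, -0.0], [-0.0, 0.0, -1.0]] [ 0.6 -0.3 -0.1] 86.0
```

View pics/w17.png

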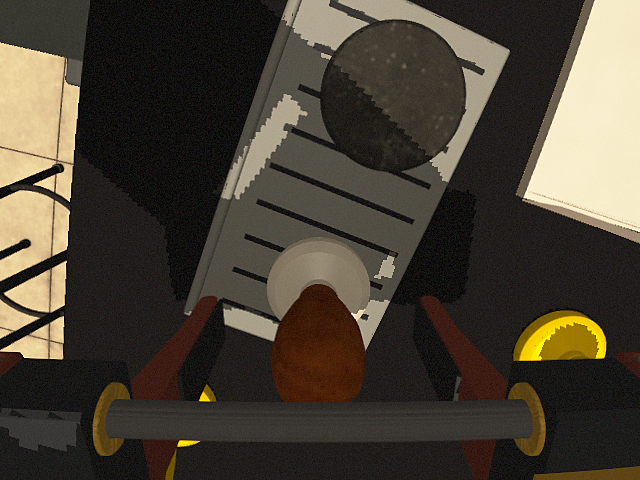

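The tamper stands upright on the mat between the open fingers, with its foot at (319,285). I'll withdraw upwards and check everything.

>>> carry_out(
  rows=[
    [[0,0,-0.01],[0,0,0],0],
    [[0,0,-0.03],[0,0,0],0],
    [[0,0,-0.04],[0,0,0],0],
    [[0,0,-0.04],[0,0,0],0],
    [[0.0,0,-0.04],[0,0,0],0],
    [[0.03,-0.03,-0.03],[0,0,0],0],
    [[0.035,-0.02,0],[0,0,0],0],
    [[0.035,-0.02,0],[0,0,0],0],
    [[0.03,-0.02,0],[0,0,0],0],
    [[0,0,0],[0,0,0],0],
    [[0,0,0],[0,0,0],0],
  ],
)

```text
t: 24.07
ee_pos: [377.7, -111.1, 243.9]
orientation: [1.926, 2.48, 0.001]
ft_force: [0.1, -0.8, 0.6]
width: 87.7
```

```bash
python3 st.py 18 scene top; python3 - <<'E'
import cv2
i=cv2.imread('pics/scene18.png');cv2.imwrite('pics/s18c.png',cv2.resize(i[180:420,190:450],None,fx=2.5,fy=2.5,interpolation=2))
i=cv2.imread('pics/top18.png');cv2.imwrite('pics/t18c.png',cv2.resize(i[230:330,205:505],None,fx=2.6,fy=2.6,interpolation=2))
E
```

```text
24.0667 [ 377.7 -111.1  243.9] tester xy -176.0 -350.5 F along X,Y,z -0.07 -0.84 0.55 w 87.7
```

View pics/s18c.png

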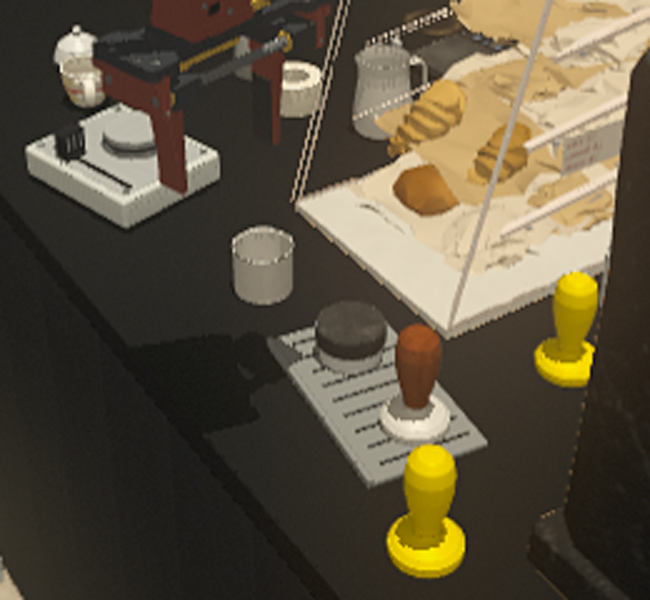

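View pics/t18c.png

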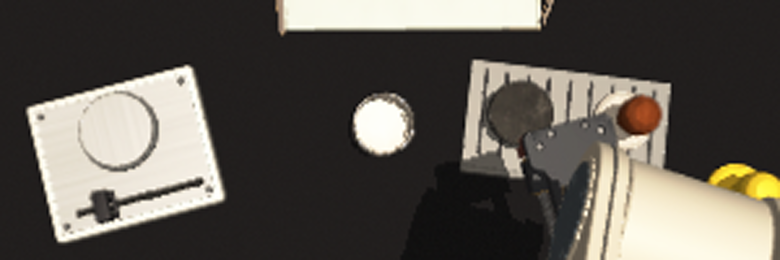

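```bash
python3 - <<'E'
from h import *
c=cam('top');f=lambda u,v:((u+.5)/2.6-.5+205,(v+.5)/2.6-.5+230)
p=plane(c,[f(104,205)],73)[0,:2];a=np.deg2rad(14.3);d=p-np.array([461.5,272.2]);print('grip tester xy',d@[np.cos(a),np.sin(a)],d@[-np.sin(a),np.cos(a)])
import pickle
A=cv2.imread('pics/top5.png');B=cv2.imread('pics/top18.png')
for I in (A,B):
    m=(cv2.cvtColor(I,cv2.COLOR_BGR2GRAY)<45)[296:322,230:254]; ys,xs=np.nonzero(m); print(xs.mean()+230,ys.mean()+296,len(xs))
from workcell import close_job
print(close_job())
E
```

```text
grip tester xy -45.975562824951446 25.85023860059295
nan nan 0
247.39622641509433 315.77358490566036 53
the job is handed in; nothing more can be done
None<stdin>:7: RuntimeWarning: Mean of empty slice.
  ret = ret.dtype.type(ret / rcount)
```

The job is done and handed in at about 24 s of the 64 s allowed.

- **Lock:** I pushed the grip slowly with the closed fingers until it came up solid. The catch spring showed over the last 6 mm or so, and the final push was about 14 N. In the last top view the grip stands at about y = +26 mm in the tester's frame, within the +11 to +36 mm range for fully home.
- **Press:** The first touch on the plate, at about 7 N, showed the foot about 4–5 mm off-centre. I lifted, shifted it by 4.5 mm and pressed again, now centred to within about 1.5 mm. The plate went down about 10 mm until solid and was held there for about 1.3 s at 24–28 N. A sideways force of about 5–6.5 N remained during the hold.
- **Tamper:** It stands upright on the mat where it was. The fingers opened with the foot about 1 mm or less above the mat, so it may have settled by that much.
- **Last checks:** In the final views, the bystanders I could see look undisturbed: the leveller, the dosing cup and the yellow tampers. The gripper is clear and its force reading is about zero.
- **One check failed:** A pixel comparison of the grip's position just after seating and at the end gave no result, because the earlier picture had no matching pixels. That the grip stayed put rests on the measured +26 mm, the two wrist views taken after seating, and the last top view.

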